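Seat a glued ferrule in the hand press and hold it under pressure

ROBOT

A 6-joint arm with a two-finger parallel gripper is mounted at the origin on the work surface. World frame = base frame: x ahead of the robot, y to its left, z up, the work surface at z = 0. Lengths are in mm, angles in rad, forces in N, time in s.
With the tool pointing down it reaches from about 275 to 750 mm from the base axis. Payload 10.2 kg.
Tool frame: the origin (TCP) lies between the finger pads; the fingertips stand 19 mm ahead of it and the grasp point (between the pads) is the TCP; z points along the fingers, y is the line along which they close (so a half turn about z gives the same grasp; the last joint's range is limited). The gripper opens to 85 mm and grips with 20 to 120 N. Pads are 22 mm wide; open, the fingers measure 114 mm over their backs; the gripper's body (76 mm by 85 mm) begins 54 mm behind the grasp point. The pads swing forward as they close: fully open they stand 13 mm farther back than shut.
Start: joints at [1.013, 0.313, 1.498, -0, 1.331, -0.223], TCP at [172.518, 495.852, 250.294] pointing down, gripper open.
Joint ranges: [-2.94, 2.94], [-0.97, 2.17], [0.19, 2.56], [-1.23, 4.37], [0.02, 3.11], [-2.88, 2.88]. Speed limits (rad/s): [2.39, 2.39, 3.01, 3.14, 3.14, 3.14].

INTERFACE

Orientations are given as a unit quaternion [w, x, y, z].
In Python, from rig import sense, capture, finish_job gives the robot as it stands. The module is installed in compiled form; this text tells all that it offers.
- The arm moves only by the tool move_arm, never from a script. Its argument "moves" is a list of rows, each an object with "turn": the turn, a rotation vector about the tool's x, y, z in rad, a list of three; "translation": the shift along the tool's x, y, z in mm, a list of three; "hand": the opening, from 0 (shut) to 1 (fully open). In form: [{"turn": [wx, wy, wz], "translation": [x, y, z], "hand": hand}, ...]. A call has 1 to 10 rows; each row shifts and turns the commanded pose from where the row before left it, along the tool's axes as they then stand; what a row does not reach is not made up. A row lasts 1/12 s, in which the tool goes at most 41.7 mm and 7.16 degrees, less where a joint would pass 70% of its speed; a pose out of reach is approached as far as the arm can. A call with a gripper value outside its range is refused whole. The fingers move at their own pace and stop on an object; "grip_force" is the grip in N (left out, the last holds). Time passes only in rows, so rows that do not move let the fingers close. It gives the time, the measured TCP pose, the force, the opening and the grip force at its end, in the units of the state.
- sense(): the state, without advancing time (a new reading comes with each control period).
- capture(name): name is "scene" or "top"; returns a dict with "image" (400x640x3 uint8, blue, green, red), "z_map" (400x640 float32, mm along the optical axis (not along the pixel's ray), 0 where there is no reading), "vertical_fov" (degrees; the focal length in pixels is half the picture's height over the tangent of half this angle, whatever the lens; pixels are square), "cx", "cy" (the principal point, pixels), "R" (3x3) and "t" (3): a world point X has camera coordinates R X + t. Camera axes: x right, y down, z forward; pixel columns grow to the right and rows downward; lengths in mm; the calibration is good to about 2 mm. A picture is of the moment at which its call begins.
- finish_job(): hands the job in; it is judged then, once.
The state is a dict: "time_s": time; "joints": joint angles; "dq": joint speeds; "tau": joint torques, N m; "eef_pos": TCP position; "ee_rot": TCP orientation; "force": force on the tool from outside, world axes, zero at the start; "wrist_torque": the same for the moment, N m; "grip_width": opening from 0.0 (shut) to 1.0 (fully open); "grip_force": force on a finger pad.
Only numpy, scipy, OpenCV 4.12 (cv2) and the standard library are available. Lean on these libraries where they do the work, as an engineer would, in place of code of your own. Each camera call takes 0.05 s, during which the arm holds its last target. There are 200 camera calls.

TASK

The brass ferrule on the wooden tool handle standing in the hand press is freshly glued and only started on its tenon: press the lever all the way down to its stop so that the ferrule goes fully home, then let the lever come right back up. Then bring the lever down a second time, only until the cushion spring of the pressing foot is squeezed about half (full pressure would squeeze the glue out), and keep it there while the glue grabs. Finish while still holding the lever like that, and leave the handle standing in its cup and everything else on the bench as it is.

Things in the scene. Friction and masses are not known exactly. Their poses are not given: they have to be found in the camera images.
- press: Dark cast-iron hand lever press, bolted down, 250 mm high, base plate 210 x 110 x 25 mm. Origin at table level on the vertical axis of the ram; x points from the ram to the column behind it, z up. The lever reaches out over the front (towards -x of the press), in the upright plane through the press's x axis; it drives the ram 34 mm down in all.
- lever (a joint): Hinge angle of the press's lever: 0 fully up (22 degrees above level, held there by its return spring), 0.873 at the lower stop (28 degrees below level). Pushing at the grip takes 1 to 5 N with no work in the press, about 15 N at the stop with work. Let go, it swings up by itself within a second. With the ferrule home the foot meets it at 0.51; the cushion is half squeezed at 0.69 to 0.70.
- lever_grip (a point): Centre of the lever's cross grip: a round wooden bar, diameter 22 mm, 120 mm long, level and square to the lever (along the press's y), 250 mm from the hinge. The flat steel lever (12 mm wide) joins it at its middle. About 309 mm above the table when up, 98 mm at the stop; about 140 mm with the cushion half squeezed. It can be pushed from above.
- lever_hinge (a point): Point on the lever's hinge axis (axis level, along the press's y): 40 mm behind the ram axis (towards the press's +x), 215 mm above the table.
- foot_face (a point): Centre of the underside of the pressing foot, a steel disc of diameter 32 mm under the ram; 125 mm above the table when up. A cushion spring (20 N, rising 2.5 N per mm to 55 N) sits between foot and ram.
- foot (a joint): How far the foot's cushion spring is squeezed, in m: 0 free, 0.014 with the ferrule home and the lever at its stop; half is 0.007.
- handle: Turned dark-wood tool handle, diameter 34 mm, standing loose on its butt in a locating cup (8 mm deep, about 2 mm play each side) on the press's base plate, under the foot. Origin at the centre of its butt, z up towards the ferrule; its shoulder is 62 mm up.
- ferrule (a joint): How far the brass ferrule (a tube of diameter 22 mm, 18 mm long) has gone on to the handle's tenon from its furthest started place, in m: 0 to 0.003 at the start, 0.008 fully home on the shoulder. It fits tight and moves only under more than 42 N: it starts to move when the lever passes about 0.55 to 0.6 and is home at about 0.75.
- ferrule_top (a point): Centre of the ferrule's top: 80 mm above the handle's butt when home, up to 88 mm before. 105 mm above the table when home in the press.
- spare0: Bare dark-wood tool handle without ferrule, 34 x 78 mm, standing beside the press, to be left alone. Origin under its foot.
- spare1: Another bare tool handle, the same, to be left alone.
- dish: White ceramic dish with ferrules, diameter 80 mm, 22 mm high, beside the press, to be left alone.
- hammer: Hammer with wooden handle lying on the table, to be left alone.
- glue: Small amber glass bottle, 44 x 75 mm, to be left alone.
- tub: Blue plastic tub with brushes, 92 mm wide, 65 mm high (brushes to 160 mm), to be left alone.
- marker: Grey marker pen, 12 mm thick, lying on the table, to be left alone.
There are look-alikes about, which are no part of the job. Leave any red or turquoise look-alike of the handle alone.

How it is judged (in metres and radians):
On the way, in this order (a step that is already met when the one before it is completed fails the run):
1. the lever is pressed down to its stop and the ferrule is home (value of joint lever above 0.84 rad and value of joint ferrule above 0.007 m), for 0.1 s.
2. the lever has come right back up (value of joint lever below 0.06 rad), for 0.1 s.
3. the lever is brought down again until the cushion spring is squeezed about half (4.5 to 9.5 mm) (value of joint foot between 0.0045 and 0.0095 m), for 0.5 s.
At the end, for the whole second after the job is handed in: The ferrule is home on the shoulder (within 1 mm), the handle stands upright in its cup under the foot, and the robot is holding the lever still (more than 3 N) with the foot bearing on the ferrule and its cushion spring squeezed half: 7 mm, give or take 2.5 mm (all of step 3 and contact force between foot and handle above 20 N and contact force between any of the fingers, the arm and lever above 3 N and velocity of joint lever between -0.03 and 0.03 rad/s and value of joint ferrule above 0.007 m and angle between handle's own z axis and vertical below 0.1 rad and horizontal distance between ferrule_top and foot_face below 0.008 m); the arm keeps its last pose, push and grip.
It fails at once if a bystander is moved by more than 20 mm or tipped (distance of any of spare0, spare1, dish, hammer, glue, tub, marker from where it was at the start of the episode above 0.02 m or angle between any of spare0, spare1, glue, dish, tub's own z axis and vertical above 0.4 rad).
It fails at once if the handle is knocked out of its cup (distance of handle from where it was at the start of the episode above 0.012 m or angle between handle's own z axis and vertical above 0.2 rad).
It also fails if it takes over 45 s, if anything falls off the work surface, if the arm or the gripper's body presses on something with over 40 N, if the wrist force passes 120 N, or if a joint passes its speed limit or range.

## Working session

There is one attempt and no reset: what is moved stays moved. The work goes in short steps, Python scripts to look and compute and a tool call to move; the robot and the scene stay as the last step left them, time stands still between calls to the robot, and variables do not carry over. Pictures are saved under pics/ and viewed, at most 10 in all, crops included, and the job is handed in when it is done.

Besides the shell and the picture viewer there is one more tool, called after "Emit:" in YAML: its name, and indented under it one key for each argument. move_arm: Moves the arm, as the interface text tells. Its arguments: {"type":"object","properties":{"moves":{"type":"array","items":{"type":"object","properties":{"turn":{"type":"array","items":{"type":"number"}},"translation":{"type":"array","items":{"type":"number"}},"hand":{"type":"number"}}}},"grip_force":{"type":"number"}},"required":["moves"]}

```bash
mkdir -p pics
python3 - <<'E'
from rig import sense,capture
import cv2,numpy as np
s=sense();print(s)
for n in("scene","top"):
    c=capture(n);cv2.imwrite(f"pics/{n}0.png",c["image"]);np.savez(f"{n}0.npz",**c)
    print(n,c["vertical_fov"],c["cx"],c["cy"],c["R"],c["t"])
E
```

```text
{'time_s': 0.0, 'joints': array([ 1.01258183e+00,  3.13460207e-01,  1.49845441e+00,  5.86060741e-06,
        1.33099012e+00, -2.23427373e-01]), 'dq': array([ 0.00064486, -0.00044791,  0.00073041,  0.00112469, -0.00069745,
        0.00028519]), 'tau': array([-1.33140213e-03, -4.12276447e+01, -2.59745622e+01, -2.90765629e-04,
        4.14043883e-03, -3.80024119e-06]), 'eef_pos': array([172.39374342, 495.63845079, 249.72331232]), 'ee_rot': array([-2.52549745e-04,  1.66613566e-01,  9.86022053e-01, -6.05491845e-04]), 'force': array([-1.27731319,  0.5122947 , -0.26375743]), 'wrist_torque': array([-0.02206714, -0.01160798, -0.00670862]), 'grip_force': 0.0, 'grip_width': 1.0012925153475511}
scene 42.20793068848976 317.94620248051876 197.32496451234212 [[-0.50063268  0.86551931 -0.01559605]
 [ 0.64587593  0.3614698  -0.67244618]
 [-0.57637766 -0.34672165 -0.73998168]] [ 272.74086155 -234.98853178 1936.30148648]
top 46.11434285716154 321.29271947722293 203.14150843257983 [[-0.02646728 -0.99952807 -0.01559255]
 [-0.98275496  0.02887237 -0.18264468]
 [ 0.18300867  0.01048955 -0.98305534]] [  37.30350967  586.07908663 1431.4009952 ]
```

View pics/scene0.png

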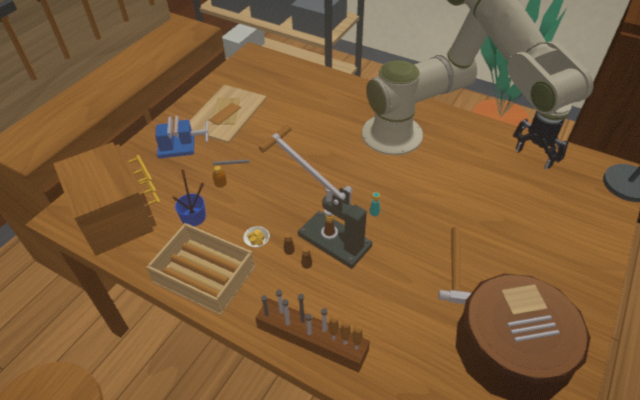

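View pics/top0.png

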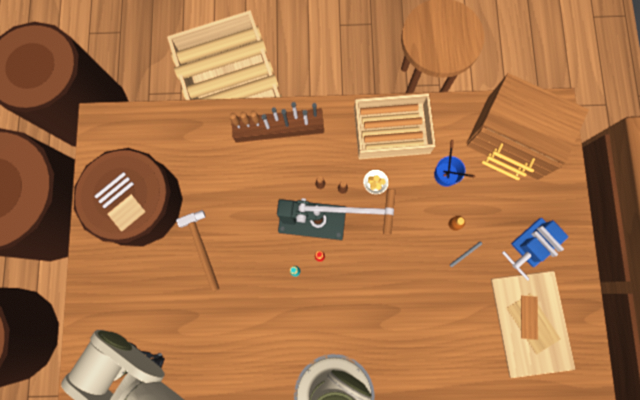

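The top view shows the press at about (310,218), with its lever running right to the cross grip at (389,212). The scene view has the grip at (276,138). Things that could be taken for the handle in top are the red (320,256) and turquoise (294,271) look-alikes and the spares (320,183) and (343,188). The real handle is under the foot at about (318,220). The cross grip could be mistaken for the tool-box rollers at (393,125) or the board at (528,318), but only the bar at (389,212) is joined to the lever.

```bash
cat > h.py <<'E'
import numpy as np,cv2
def load(n): return dict(np.load(n))
def pts(c):
    h,w=c["z_map"].shape;f=h/2/np.tan(np.radians(float(c["vertical_fov"]))/2)
    v,u=np.mgrid[:h,:w];z=c["z_map"]
    P=np.dstack([(u-c["cx"])/f*z,(v-c["cy"])/f*z,z])
    return (P-c["t"])@c["R"]
E
python3 - <<'E'
from h import *
c=load("top0.npz");X=pts(c);s=load("scene0.npz");Y=pts(s)
a=cv2.resize(c["image"][160:290,260:420],None,fx=4.5,fy=4.5,interpolation=2)[:580,:720]
cv2.imwrite("pics/crop.png",a)
# grip: points at height 285..330 in region
for nm,P,(r0,r1,c0,c1) in(("top",X,(180,250,370,410)),("scene",Y,(110,170,240,310))):
    Q=P[r0:r1,c0:c1].reshape(-1,3);Q=Q[(Q[:,2]>280)&(Q[:,2]<335)]
    print(nm,len(Q),Q.mean(0),Q.min(0),Q.max(0))
    m=Q[:,:2]-Q[:,:2].mean(0);w,V=np.linalg.eigh(m.T@m/len(m));print(V[:,1],np.sqrt(w),(m@V).min(0),(m@V).max(0))
# base plate z~25
Q=X[195:250,265:360].reshape(-1,3);B=Q[(Q[:,2]>17)&(Q[:,2]<31)]
r=cv2.minAreaRect(B[:,:2].astype(np.float32));print(len(B),r)
L=X[195:225,330:384].reshape(-1,3);L=L[(L[:,2]>200)];d=L.mean(0);print(d,np.linalg.svd(L-d)[2][0])
E
```

```text
top 468 [ 510.476506   -150.56713032  314.4763503 ] [ 451.44915945 -172.32327815  287.38546321] [ 571.11716882 -108.42648619  324.55100175]
[-0.99120854  0.13230883] [12.93030619 31.59339386] [-42.63200941 -61.61565768] [17.27255172 58.16966595]
scene 454 [ 520.53232467 -135.44549832  308.05474001] [ 455.19850936 -171.3623602   280.75923921] [575.5862179  -52.53184061 324.74563214]
[-0.92616099  0.3771284 ] [24.68473887 29.31822037] [-81.75089925 -61.08263351] [39.75702982 58.81295394]
1126 ((541.0130004882812, 52.84942626953125), (209.04238891601562, 110.54891204833984), 82.13630676269531)
[518.79953626 -72.58037834 303.27959547] [-0.16725781  0.03970398  0.9851134 ]
```

View pics/crop.png

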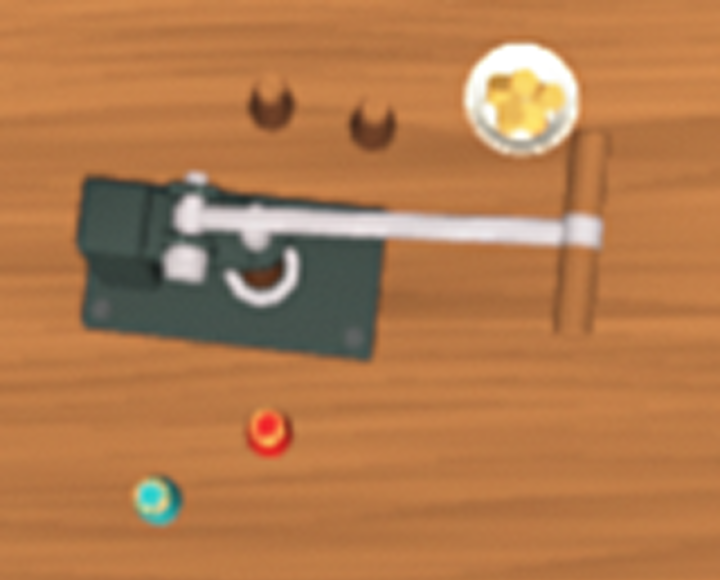

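The close crop confirms the choice. The cross grip sits around (580,232) in the crop, with the lever joining it at its middle. The brown handle is under the foot at (262,275). The red (268,432) and turquoise (158,500) look-alikes are off the press.

The measurements agree with the description. The base comes out at 209 x 110 mm, the grip bar at 120 mm long and its top at about 320 mm. The press x axis points along (0.137, 0.990). I'll close the fingers, rise and go over the grip.

Run:
```python
from h import *
b=np.array([-.990,.137]);a=np.array([.137,.990])
for n,(r0,r1,c0,c1) in(("top0.npz",(180,250,370,410)),("scene0.npz",(110,170,240,310))):
    X=pts(load(n));Q=X[r0:r1,c0:c1].reshape(-1,3);Q=Q[(Q[:,2]>290)&(Q[:,2]<335)]
    m=Q[:,:2]-[511,-152];k=(abs(m@b)>15)&(abs(m@a)<25)
    print(k.sum(),(m@b)[k].min(),(m@b)[k].max(),np.percentile((m@a)[k],[2,50,98]),np.percentile(Q[k,2],[50,99]))
```

```text
288 -60.91775348981096 58.80771924573161 [-14.29684346  -3.09609337   6.32195572] [316.60153692 323.24029079]
226 -64.6193259464042 56.58013344559302 [-11.03624009   3.69123642  10.42769801] [315.73780083 322.36696605]
```

Emit:
move_arm:
  moves:
    - {"turn": [0,0,-0.1],"translation": [0,0,-40],"hand": 0}
    - {"turn": [0,0,-0.1],"translation": [0,0,-40],"hand": 0}
    - {"turn": [0,0,0],"translation": [0,0,-40],"hand": 0}
    - {"turn": [0,0,0],"translation": [0,0,-40],"hand": 0}
    - {"turn": [0,0,0],"translation": [0,0,0],"hand": 0}
    - {"turn": [0,0,0],"translation": [0,0,0],"hand": 0}

```text
time_s: 0.6
eef_pos: [172.6, 496.1, 411.8]
ee_rot: [0.001, 0.067, 0.998, 0.002]
force: [-0.2, -0.1, -0.9]
grip_width: 0.146
grip_force: 0.0
```

Emit:
move_arm:
  moves:
    - {"turn": [0,0,0],"translation": [-21,-30,0],"hand": 0}
    - {"turn": [0,0,0],"translation": [-21,-30,0],"hand": 0}
    - {"turn": [0,0,0],"translation": [-21,-30,0],"hand": 0}
    - {"turn": [0,0,0],"translation": [-21,-30,0],"hand": 0}
    - {"turn": [0,0,0],"translation": [-21,-30,0],"hand": 0}
    - {"turn": [0,0,0],"translation": [-21,-30,0],"hand": 0}
    - {"turn": [0,0,0],"translation": [-21,-30,0],"hand": 0}
    - {"turn": [0,0,0],"translation": [-21,-30,0],"hand": 0}
    - {"turn": [0,0,0],"translation": [-21,-30,0],"hand": 0}
    - {"turn": [0,0,0],"translation": [-21,-30,0],"hand": 0}

```text
time_s: 1.43
eef_pos: [340.3, 168.6, 409.0]
ee_rot: [-0.001, 0.067, 0.998, -0.0]
force: [0.7, 0.5, 0.2]
grip_width: -0.002
grip_force: 0.0
```

Emit:
move_arm:
  moves:
    - {"turn": [0,0,0],"translation": [-21,-30,0],"hand": 0}
    - {"turn": [0,0,0],"translation": [-21,-30,0],"hand": 0}
    - {"turn": [0,0,0],"translation": [-21,-30,0],"hand": 0}
    - {"turn": [0,0,0],"translation": [-21,-30,0],"hand": 0}
    - {"turn": [0,0,0],"translation": [-21,-30,0],"hand": 0}
    - {"turn": [0,0,0],"translation": [-21,-30,0],"hand": 0}
    - {"turn": [0,0,0],"translation": [-21,-30,0],"hand": 0}
    - {"turn": [0,0,0],"translation": [-21,-30,0],"hand": 0}
    - {"turn": [0,0,0],"translation": [-21,-30,0],"hand": 0}
    - {"turn": [0,0,0],"translation": [0,0,0],"hand": 0}

```text
time_s: 2.27
eef_pos: [492.6, -127.3, 406.6]
ee_rot: [-0.003, 0.07, 0.998, 0.001]
force: [-0.6, 0.2, -0.7]
grip_width: -0.0
grip_force: 0.0
```

Emit:
move_arm:
  moves:
    - {"turn": [0,0,0],"translation": [-23,-24,0],"hand": 0}
    - {"turn": [0,0,0],"translation": [0,0,20],"hand": 0}
    - {"turn": [0,0,0],"translation": [0,0,20],"hand": 0}
    - {"turn": [0,0,0],"translation": [0,0,15],"hand": 0}
    - {"turn": [0,0,0],"translation": [0,0,0],"hand": 0}
    - {"turn": [0,0,0],"translation": [0,0,0],"hand": 0}

```text
time_s: 2.77
eef_pos: [510.5, -149.2, 354.4]
ee_rot: [-0.001, 0.067, 0.998, 0.001]
force: [-0.4, 0.2, 0.5]
grip_width: -0.001
grip_force: 0.0
```

Run:
```python
from rig import *
import cv2
a=capture("scene")["image"][80:220,220:400];b=capture("top")["image"][150:290,270:450]
cv2.imwrite("pics/c1.png",cv2.resize(cv2.vconcat([a,b]),None,fx=2.1,fy=2.1,interpolation=2));print(sense()["eef_pos"],sense()["force"])
```

```text
[ 510.95318588 -149.38144055  356.08441063] [ 0.40783315  0.21853064 -0.79453876]
```

View pics/c1.png

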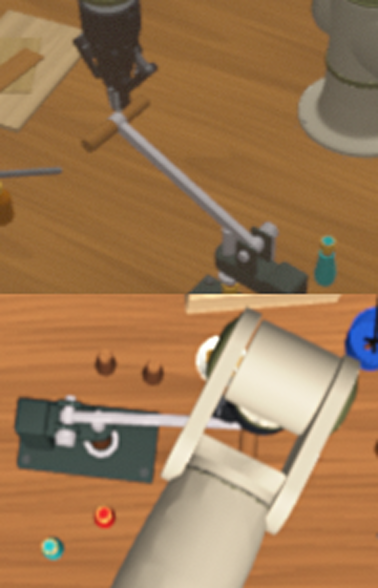

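The fingertips are just over the middle of the grip: scene half (117,112), top half near (240,425). I'll push down along the arc.

Emit:
move_arm:
  moves:
    - {"turn": [0,0,0],"translation": [-1,-4,10],"hand": 0}
    - {"turn": [0,0,0],"translation": [0,0,7],"hand": 0}
    - {"turn": [0,0,0],"translation": [0,-3.5,10],"hand": 0}
    - {"turn": [0,0,0],"translation": [0,-3,10],"hand": 0}
    - {"turn": [0,0,0],"translation": [0,-3,10],"hand": 0}
    - {"turn": [0,0,0],"translation": [0,-2.5,10],"hand": 0}
    - {"turn": [0,0,0],"translation": [0,-2,10],"hand": 0}
    - {"turn": [0,0,0],"translation": [0,-2,10],"hand": 0}

```text
time_s: 3.53
eef_pos: [509.0, -169.7, 277.2]
ee_rot: [-0.0, 0.067, 0.998, 0.0]
force: [1.2, -1.8, 3.1]
grip_width: -0.003
grip_force: 1.4
```

Run:
```python
from rig import *
import cv2
s=sense();print(s["eef_pos"],s["force"],s["ee_rot"])
a=capture("scene")["image"][80:260,220:400]
cv2.imwrite("pics/c2.png",cv2.resize(a,None,fx=2,fy=2,interpolation=2))
```

```text
[ 509.04722386 -169.72016996  277.23117982] [ 1.15743323 -1.788399    3.07194019] [-1.12487573e-04  6.74491243e-02  9.97722708e-01  1.01245525e-05]
```

View pics/c2.png

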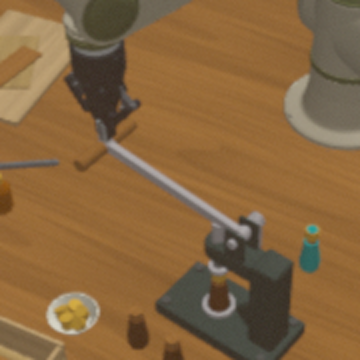

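The lever is coming down with the tip on the grip at (105,140), and the contact force is 3 N. I'll continue along the arc.

Emit:
move_arm:
  moves:
    - {"turn": [0,0,0],"translation": [0,-1,11],"hand": 0}
    - {"turn": [0,0,0],"translation": [0,-1,11],"hand": 0}
    - {"turn": [0,0,0],"translation": [0,0,10],"hand": 0}
    - {"turn": [0,0,0],"translation": [0,0,10],"hand": 0}
    - {"turn": [0,0,0],"translation": [0,1,10],"hand": 0}
    - {"turn": [0,0,0],"translation": [0,1,10],"hand": 0}
    - {"turn": [0,0,0],"translation": [0,2,10],"hand": 0}
    - {"turn": [0,0,0],"translation": [0,2,10],"hand": 0}
    - {"turn": [0,0,0],"translation": [0,2,10],"hand": 0}
    - {"turn": [0,0,0],"translation": [0,0,0],"hand": 0}

```text
time_s: 4.42
eef_pos: [510.3, -163.8, 185.7]
ee_rot: [0.001, 0.067, 0.998, -0.001]
force: [0.4, -4.1, 8.5]
grip_width: -0.004
grip_force: 4.4
```

Emit:
move_arm:
  moves:
    - {"turn": [0,0,0],"translation": [0,2.5,10],"hand": 0}
    - {"turn": [0,0,0],"translation": [0,3,10],"hand": 0}
    - {"turn": [0,0,0],"translation": [0,4,10],"hand": 0}
    - {"turn": [0,0,0],"translation": [0,4,10],"hand": 0}
    - {"turn": [0,0,0],"translation": [0,4,9],"hand": 0}
    - {"turn": [0,0,0],"translation": [0,0,0],"hand": 0}
    - {"turn": [0,0,0],"translation": [0,0,0],"hand": 0}

```text
time_s: 5.0
eef_pos: [512.9, -147.9, 138.0]
ee_rot: [0.001, 0.067, 0.998, -0.002]
force: [-2.9, -10.8, 8.7]
grip_width: 0.001
grip_force: 6.3
```

Emit:
move_arm:
  moves:
    - {"turn": [0,0,0],"translation": [0,1,4],"hand": 0}
    - {"turn": [0,0,0],"translation": [0,1,4],"hand": 0}
    - {"turn": [0,0,0],"translation": [0,0,0],"hand": 0}
    - {"turn": [0,0,0],"translation": [0,0,0],"hand": 0}

```text
time_s: 5.33
eef_pos: [513.3, -145.0, 130.5]
ee_rot: [0.001, 0.067, 0.998, -0.001]
force: [-2.4, -5.0, 11.8]
grip_width: 0.006
grip_force: 6.5
```

Run:
```python
from rig import *
import cv2
a=capture("scene")["image"][80:260,220:400]
cv2.imwrite("pics/c3.png",cv2.resize(a,None,fx=3,fy=3,interpolation=2))
s=sense();print(s["eef_pos"],s["force"])
```

```text
[ 513.28701531 -145.04081403  130.55165912] [-1.95862945 -4.68380966 12.73400505]
```

View pics/c3.png

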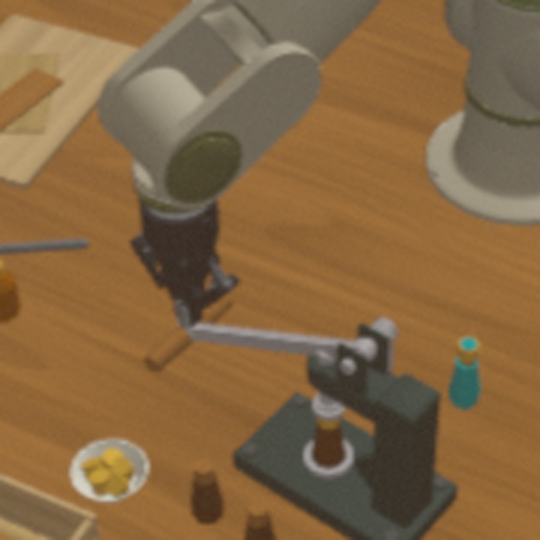

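The lever is well below level, the foot is bearing on the ferrule at (328,408), and the tip is still on the grip at (190,320). I'll go on down to the stop.

Emit:
move_arm:
  moves:
    - {"turn": [0,0,0],"translation": [0,0.5,2],"hand": 0}
    - {"turn": [0,0,0],"translation": [0,0,0],"hand": 0}
    - {"turn": [0,0,0],"translation": [0,0,0],"hand": 0}

```text
time_s: 5.63
eef_pos: [513.4, -144.3, 128.6]
ee_rot: [0.001, 0.067, 0.998, -0.001]
force: [-2.2, -3.0, 13.3]
grip_width: 0.001
grip_force: 6.6
```

Emit:
move_arm:
  moves:
    - {"turn": [0,0,0],"translation": [0,0.5,2],"hand": 0}
    - {"turn": [0,0,0],"translation": [0,0,0],"hand": 0}
    - {"turn": [0,0,0],"translation": [0,0,0],"hand": 0}

```text
time_s: 5.88
eef_pos: [513.6, -144.1, 128.0]
ee_rot: [0.002, 0.067, 0.998, -0.001]
force: [-6.8, -1.6, 24.1]
grip_width: -0.001
grip_force: 11.6
```

Emit:
move_arm:
  moves:
    - {"turn": [0,0,0],"translation": [0,0,2],"hand": 0}
    - {"turn": [0,0,0],"translation": [0,0,0],"hand": 0}
    - {"turn": [0,0,0],"translation": [0,0,0],"hand": 0}

```text
time_s: 6.13
eef_pos: [513.7, -144.1, 127.6]
ee_rot: [0.002, 0.067, 0.998, -0.002]
force: [-12.9, 0.0, 38.3]
grip_width: -0.003
grip_force: 17.7
```

It hit the stop at TCP z = 128, exactly as predicted, and the force rose to 38 N. Now I'll go back up along the arc.

Emit:
move_arm:
  moves:
    - {"turn": [0,0,0],"translation": [0,-3,-14],"hand": 0}
    - {"turn": [0,0,0],"translation": [0,-5,-13],"hand": 0}
    - {"turn": [0,0,0],"translation": [0,-6,-15],"hand": 0}
    - {"turn": [0,0,0],"translation": [0,-5,-15],"hand": 0}
    - {"turn": [0,0,0],"translation": [0,-4,-15],"hand": 0}
    - {"turn": [0,0,0],"translation": [0,-3,-15],"hand": 0}
    - {"turn": [0,0,0],"translation": [0,-2,-15],"hand": 0}
    - {"turn": [0,0,0],"translation": [0,-1,-15],"hand": 0}
    - {"turn": [0,0,0],"translation": [0,0,-15],"hand": 0}
    - {"turn": [0,0,0],"translation": [0,2,-15],"hand": 0}

```text
time_s: 6.97
eef_pos: [509.0, -169.7, 270.6]
ee_rot: [-0.0, 0.067, 0.998, 0.0]
force: [-0.1, -1.4, 0.8]
grip_width: -0.003
grip_force: 0.6
```

Emit:
move_arm:
  moves:
    - {"turn": [0,0,0],"translation": [0,2,-15],"hand": 0}
    - {"turn": [0,0,0],"translation": [0,3,-15],"hand": 0}
    - {"turn": [0,0,0],"translation": [0,4,-15],"hand": 0}
    - {"turn": [0,0,0],"translation": [0,4,-15],"hand": 0}
    - {"turn": [0,0,0],"translation": [0,4,-15],"hand": 0}
    - {"turn": [0,0,0],"translation": [0,0,-10],"hand": 0}
    - {"turn": [0,0,0],"translation": [0,0,0],"hand": 0}
    - {"turn": [0,0,0],"translation": [0,0,0],"hand": 0}
    - {"turn": [0,0,0],"translation": [0,0,0],"hand": 0}
    - {"turn": [0,0,0],"translation": [0,0,0],"hand": 0}

```text
time_s: 7.8
eef_pos: [511.2, -153.1, 354.2]
ee_rot: [-0.001, 0.067, 0.998, 0.0]
force: [0.5, 0.6, -0.2]
grip_width: -0.002
grip_force: 0.0
```

Run:
```python
from rig import *
import cv2
from h import *
c=capture("scene");cv2.imwrite("pics/c4.png",cv2.resize(c["image"][80:260,220:400],None,fx=3,fy=3,interpolation=2))
# bar ends vs. start
for d in(load("scene0.npz"),c):
    Q=pts(d)[110:170,240:310].reshape(-1,3);m=Q[:,:2]-[512,-154];u=m@[-.99,.137];k=(abs(u)>28)&(abs(u)<62)&(abs(m@[.137,.99])<14)&(Q[:,2]>250)&(Q[:,2]<330);print(k.sum(),np.percentile(Q[k,2],[50,95]))
print(sense()["eef_pos"])
```

```text
161 [315.40661841 321.2394167 ]
160 [315.23048319 321.50263237]
[ 511.21945975 -153.14218964  354.3801046 ]
```

View pics/c4.png

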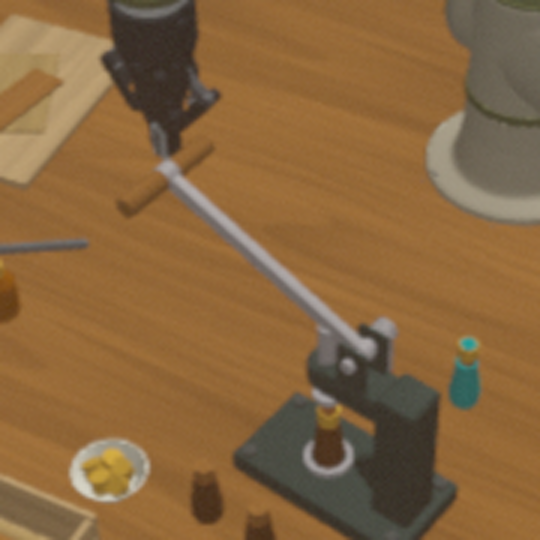

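The lever is right back up at (168,170), with the bar top at 321 mm as at the start. The handle is upright at (328,445) with the ferrule seated. Now the second descent, to TCP z of about 169.

Emit:
move_arm:
  moves:
    - {"turn": [0,0,0],"translation": [0,0,15],"hand": 0}
    - {"turn": [0,0,0],"translation": [0,-3.5,10],"hand": 0}
    - {"turn": [0,0,0],"translation": [0,-3,10],"hand": 0}
    - {"turn": [0,0,0],"translation": [0,-3,10],"hand": 0}
    - {"turn": [0,0,0],"translation": [0,-2.5,10],"hand": 0}
    - {"turn": [0,0,0],"translation": [0,-2,10],"hand": 0}
    - {"turn": [0,0,0],"translation": [0,-2,10],"hand": 0}
    - {"turn": [0,0,0],"translation": [0,-1,10],"hand": 0}
    - {"turn": [0,0,0],"translation": [0,-1,10],"hand": 0}
    - {"turn": [0,0,0],"translation": [0,0,10],"hand": 0}

```text
time_s: 8.68
eef_pos: [508.9, -171.1, 249.3]
ee_rot: [0.0, 0.067, 0.998, -0.0]
force: [-0.8, -1.9, 3.1]
grip_width: 0.0
grip_force: 1.5
```

Emit:
move_arm:
  moves:
    - {"turn": [0,0,0],"translation": [0,0,10],"hand": 0}
    - {"turn": [0,0,0],"translation": [0,0,10],"hand": 0}
    - {"turn": [0,0,0],"translation": [0,1,10],"hand": 0}
    - {"turn": [0,0,0],"translation": [0,1,10],"hand": 0}
    - {"turn": [0,0,0],"translation": [0,2,10],"hand": 0}
    - {"turn": [0,0,0],"translation": [0,2,10],"hand": 0}
    - {"turn": [0,0,0],"translation": [0,2,7],"hand": 0}
    - {"turn": [0,0,0],"translation": [0,0,0],"hand": 0}
    - {"turn": [0,0,0],"translation": [0,0,0],"hand": 0}
    - {"turn": [0,0,0],"translation": [0,0,0],"hand": 0}

```text
time_s: 9.52
eef_pos: [510.1, -163.2, 183.4]
ee_rot: [0.0, 0.067, 0.998, -0.0]
force: [-2.7, -4.0, 7.8]
grip_width: -0.003
grip_force: 3.8
```

Emit:
move_arm:
  moves:
    - {"turn": [0,0,0],"translation": [0,1.5,5],"hand": 0}
    - {"turn": [0,0,0],"translation": [0,1.5,5],"hand": 0}
    - {"turn": [0,0,0],"translation": [0,1,4],"hand": 0}
    - {"turn": [0,0,0],"translation": [0,0,0],"hand": 0}
    - {"turn": [0,0,0],"translation": [0,0,0],"hand": 0}
    - {"turn": [0,0,0],"translation": [0,0,0],"hand": 0}
    - {"turn": [0,0,0],"translation": [0,0,0],"hand": 0}
    - {"turn": [0,0,0],"translation": [0,0,0],"hand": 0}
    - {"turn": [0,0,0],"translation": [0,0,0],"hand": 0}
    - {"turn": [0,0,0],"translation": [0,0,0],"hand": 0}

```text
time_s: 10.35
eef_pos: [510.9, -159.6, 169.7]
ee_rot: [0.001, 0.067, 0.998, -0.001]
force: [-1.9, -4.1, 8.8]
grip_width: 0.001
grip_force: 4.4
```

Run:
```python
from rig import *
import cv2
from h import *
c=capture("scene");cv2.imwrite("pics/c5.png",cv2.resize(c["image"][100:250,220:400],None,fx=4,fy=4,interpolation=2))
s=sense();print(s["eef_pos"],s["force"],s["dq"])
Q=pts(c)[100:220,240:330].reshape(-1,3);m=Q[:,:2]-[512,-164];u=m@[-.99,.137];k=(abs(u)>28)&(abs(u)<62)&(abs(m@[.137,.99])<14)&(Q[:,2]>100)&(Q[:,2]<200);print(k.sum(),np.percentile(Q[k,2],[50,95]))
```

```text
[ 510.88051393 -159.55462038  169.74405744] [-1.79742293 -3.68851709  8.71382421] [-1.12325484e-04 -9.93901306e-05  1.17709298e-03 -2.46018315e-04
 -8.79282695e-05 -9.84397908e-04]
119 [146.63737659 152.25098816]
```

View pics/c5.png

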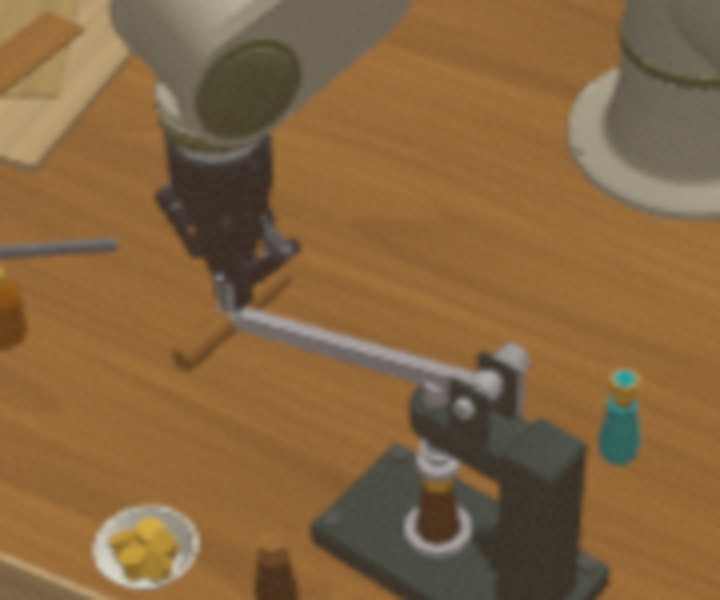

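The bar top measures about 151–152 mm, so its centre is at about 140 mm, which is the half-squeeze height. The foot is on the ferrule at (437,465), the handle is upright, and the push is steady at about 9 N. Handing in.

```bash
python3 -c "from rig import *;print(finish_job())"
```

```text
the job is handed in; nothing more can be done
None
```

The job is handed in, with no verdict shown: I pressed the lever to its stop, let it come right back up, then brought it down again, and the arm is holding it with the grip at the half-squeeze height (about 140 mm) under a steady push of about 9 N.

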